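# Ease the spring clip off the tape-roll spindle with the forked wedge

### The arm

A 6-joint arm with a two-finger parallel gripper is mounted at the origin on a cart in front of the work surface, level with it; the furniture and walls round the work are solid. World frame = base frame: x ahead of the robot, y to its left, z up, the work surface at z = 0. Lengths are in m, angles in rad, forces in N, time in s.
With the tool pointing down it reaches from about 0.35 to 0.85 m from the base axis. Payload 8.1 kg.
Tool frame: the origin (TCP) lies on the mounting face of the last link; the fingertips stand 186 mm ahead of it and the grasp point (between the pads) lies 167 mm ahead of it; z points along the fingers, y is the direction in which the jaws open and shut (so a half turn about z gives the same grasp; the last joint's range is limited). The gripper opens to 93 mm and grips with 3 to 60 N. Pads are 15 mm wide; open, the fingers measure 128 mm over their backs; the gripper's body (75 mm by 188 mm) begins 65 mm behind the grasp point.
Start: joints at [1.097, 0.13, 1.488, -0, 1.523, -0.085], TCP at [0.227, 0.555, 0.405] pointing down, gripper open.
Joint ranges: [-2.96, 2.96], [-0.89, 2.26], [0.02, 2.5], [-1.34, 4.48], [0, 2.73], [-2.66, 2.66]. Speed limits (rad/s): [2.39, 2.39, 2.79, 3.14, 3.14, 3.14].

### API

Orientations are given as a rotation vector (axis times angle).
In Python, from plant import robot, read_camera, spotter gives the robot as it stands.
- The arm moves only by the tool arm_command, never from a script. Its arguments are lists of equal length, an entry for each row: "xyz": the shift along the world's x, y, z in cm, a list of three; "turn": the turn, a rotation vector about the world's x, y, z in rad, a list of three. A call has 1 to 12 rows; each row shifts and turns the commanded pose from where the row before left it; what a row does not reach is not made up. A row lasts 1/8 s, in which the tool goes at most 62.5 mm and 10.7 degrees, less where a joint would pass 70% of its speed; a pose out of reach is approached as far as the arm can. A call is refused whole if a number of a shift passes 6.25 or a number of a turn 0.188, either way. A call with a gripper value outside its range is refused whole. "gripper" is the finger opening in cm, from 0 to 9.3, set as the call begins (left out, the last holds). The fingers move at their own pace and stop on an object; "force" is the grip in N (left out, the last holds). Time passes only in rows, so rows that do not move let the fingers close. It gives the time, the measured TCP pose, the force and the opening at its end, in the units of the state.
- robot.read_state(): the state, without advancing time (a new reading comes with each control period).
- read_camera(name): name is "scene" or "top" or "wrist"; returns a dict with "frame" (384x512x3 uint8, red, green, blue), "z_map" (384x512 float32, m along the optical axis (not along the pixel's ray), 0 where there is no reading), "fx", "fy", "cx", "cy" (pixels), "eye" and "orientation" of the camera in the world. Camera axes: x right, y down, z forward; pixel columns grow to the right and rows downward; lengths in m; the calibration is good to about 2 mm. A picture is of the moment at which its call begins.
- robot.close_job(): hands the job in, once; it reports no verdict.
Trained networks look in a picture, given as the dict that the camera call returned (one of the last four; its "shot" number tells which), for a name from the list of things; names that differ only in an ending like _2 or _b are one class to them, and where a whole thing is asked for, a point or a joint stands for the part that bears it (a point fixed in the world has none). Each returns a list of dicts, best first, with "confidence" (0 to 1); they miss things now and then, are a little off and sometimes report something else, mostly with a low value. They report only what shows in the picture. A call takes as long as a camera call. They do not tell look-alikes from the thing itself.
- spotter.masks_of(picture, query): "pixels" (384x512 bool, what is visible of it) and "centre" ([row, column] in pixels, amid what is visible of it).
The state is a dict: "t": time; "q": joint angles; "dq": joint speeds; "joint_torque": joint torques, N m; "tool_pos": TCP position; "orientation": TCP orientation; "force": force on the tool from outside, world axes, zero at the start; "wrist_torque": the same for the moment, N m; "opening": finger opening in m.
Only numpy, scipy, OpenCV 4.12 (cv2) and the standard library are available. Lean on these libraries where they do the work, as an engineer would, in place of code of your own. Each camera call takes 0.05 s, during which the arm holds its last target. There are 200 camera calls.

### The job

The tape roll has to be changed, so take off the spring clip that locks it on its upright spindle: slide the forked wedge gently along the washer under the clip, from the side of the clip's finger tab, until the clip has spread over the spindle's bulge and sprung off above it. Do not touch the clip with the fingers while it is still locked, and force nothing. Then set the wedge back flat on its rubber pad and lay the clip in the tray, leaving the other things where they are.

Things in the scene. Friction and masses are not known exactly. Their poses are not given: they have to be found in the camera images.
- holder: Roll holder, fixed: base plate 150 x 120 x 10 mm, on it a brown tape roll (90 mm across), a flat round steel washer on the roll, an upright steel spindle through all. Origin on the spindle axis at the base's underside, z up. The base is let into the worktop by 0 to 5 mm, so heights over the worktop vary.
- washer_top (a point): Centre of the washer's flat top (84 mm diameter, 60 mm above the holder's origin). Spindle above it, heights over the washer: collar of 16 mm diameter up to 2.5 mm; groove of 12 mm diameter holding the clip; bulge of 15.4 mm diameter at 11.4 to 11.9 mm; 10 mm pin from 16 mm to the end at 31.5 mm.
- clip: Loose steel spring clip, 50 g, locked in the spindle's groove. Origin on the spindle axis, level with its underside (2.5 mm above the washer when locked); z up; x runs from the finger tab to the open end: the wedge goes in along the clip's +x. The crown, 18 mm wide, x -19 to -8.5 mm, passes between the wedge's prongs. Free once raised 10 mm or more; it then grips the thin pin lightly and lifts off.
- clip_ears (a point): Point between the clip's two ears, at its origin. The ears are flat lugs on the jaws (x -5 to +5 mm, y 10 to 21 mm either side, underside at z = 0) under which the wedge's prongs go. The jaws are sprung shut; spreading them over the bulge takes roughly 10 N of lift by the wedge.
- clip_tab (a point): Grasp point on the clip's upright finger tab (8 mm in the clip's x, 18 mm in y), 15 mm behind the clip's origin and 37 mm above its underside; the tab's top is at 49 mm. Grip across the 18 mm from above, fingertips at least 14 mm above the clip's underside, as the jaws' arms lie beside the tab up to 10 mm.
- jaw_left (a joint): Angle of the clip's left jaw, rad: 0 in the groove, about +0.15 when spread over the bulge, slightly negative on the pin.
- jaw_right (a joint): The same for the right jaw.
- fork: Loose forked steel wedge with upright black handle, 0.12 to 0.20 kg, lying flat on the rubber pad. Origin at the underside below the handle's centre; z up; prongs along +x. Handle 30 (x) by 16 mm (y), z 10 to 60 mm. Slot 24 mm wide, 42 mm over both prongs, underside flat. Prong tops rise from the tips (x = 122 mm, 2.5 mm thick) to 14 mm at x = 70 mm, then level to the slot's root at x = 50 mm.
- fork_grip (a point): Grasp point on the wedge's handle, 40 mm above its underside; grip across the 16 mm (wedge y) from above.
- fork_tip (a point): Middle between the tips of the prongs at the underside, 122 mm ahead of the handle's centre.
- fork_seat (a point): Point of the slot, at the underside 59 mm ahead of the handle's centre, that lies on the spindle axis when the wedge is as far in as it goes (slot's root against the collar). With the wedge flat on the washer the clip is free when this point is within about 12 mm of the axis.
- pad: Fixed black rubber pad, 120 x 80 x 12 mm, on which the wedge lies and goes back; origin at the centre of its underside. It is let into the worktop by 0 to 6 mm, so its top is 6 to 12 mm above the worktop.
- tray: Fixed grey open tray, 130 x 130 x 22 mm, walls and floor 4 to 5 mm; origin at the centre of its underside.
- stapler: Bystander: stapler, 150 x 40 x 45 mm.
- tape_measure: Bystander: round tape measure, 58 x 69 x 22 mm.
- ink_pad: Bystander: flat ink pad, 64 x 92 x 16 mm.
- stamp: Bystander: hand stamp, 24 x 44 x 70 mm.
- glue_stick: Bystander: upright glue stick, 25 mm across, 96 mm high.
- usb_stick: Bystander: USB stick, 54 x 18 x 8 mm.
Not all that is in view belongs to the job. What is shaped like the clip but purple is not meant.

How it is judged:
On the way:
1. the clip has been spread off upwards and sits above the spindle's bulge, with the wedge in under it (slot within 30 mm of the spindle axis) (z of clip in the frame of holder between 0.072 and 0.085 m and horizontal distance between clip and holder below 0.008 m and horizontal distance between fork_seat and holder below 0.03 m), for 0.1 s.
At the end, for the whole second after the job is handed in: The clip rests inside the tray (its origin within 60 mm of the tray's centre along each side, less than 35 mm above its underside), the wedge lies flat on the pad (underside level with the pad's top within 4 to 6 mm, 0.08 rad; handle within 60 mm of its centre), both at rest and let go (x of clip in the frame of tray between -0.06 and 0.06 m and y of clip in the frame of tray between -0.06 and 0.06 m and z of clip in the frame of tray below 0.035 m and contact force between clip and tray above 0.05 N and linear speed of each of clip, fork below 0.03 m/s and z of fork in the frame of pad between 0.008 and 0.018 m and horizontal distance between fork and pad below 0.06 m and angle between fork's own z axis and vertical below 0.08 rad); the robot touches nothing.
It fails at once if the fingers touch the clip with more than 1.5 N while it is still locked below the bulge (z of clip in the frame of holder below 0.0705 m and horizontal distance between clip and holder below 0.012 m and contact force between the fingers and clip above 1.5 N).
It fails at once if the wedge is driven into the clip with more than 15 N (contact force between fork and clip above 15 N).
It fails at once if the wedge is pressed against the holder with more than 20 N (contact force between fork and holder above 20 N).
It fails at once if the robot itself presses on the holder with more than 20 N (contact force between any of the fingers, the arm and holder above 20 N).
It fails at once if a bystander is moved by more than 30 mm (distance of any of stapler, tape_measure, ink_pad, stamp, glue_stick, usb_stick from where it was at the start of the episode above 0.03 m).
It also fails if it takes over 70 s, if anything falls off the work surface, if the arm or the gripper's body presses on something with over 40 N, if the wrist force passes 120 N, or if a joint passes its speed limit or range.

## Working session

There is one attempt and no reset: what is moved stays moved. The work goes in short steps, Python scripts to look and compute and a tool call to move; the robot and the scene stay as the last step left them, time stands still between calls to the robot, and variables do not carry over. Pictures are saved under pics/ and viewed, about 8 in all and at most 12, crops included, and the job is handed in when it is done.

Besides the shell and the picture viewer there is one more tool, called by a JSON object that holds its "name" and its "arguments", one argument or row to a line. arm_command: Moves the arm, as the interface text tells. Its arguments: {"type":"object","properties":{"xyz":{"type":"array","items":{"type":"array","items":{"type":"number"}}},"turn":{"type":"array","items":{"type":"array","items":{"type":"number"}}},"gripper":{"type":"number"},"force":{"type":"number"}},"required":["xyz","turn"]}

```bash
mkdir -p pics; ls; cat > h.py <<'E'
import numpy as np, cv2
from scipy.spatial.transform import Rotation as R
from plant import robot, read_camera, spotter
def Rm(o):
    o=np.array(o,float)
    if o.shape==(3,3): return o
    return R.from_rotvec(o).as_matrix() if o.size==3 else R.from_quat(o).as_matrix()
def cloud(p):
    z=p["z_map"]; v,u=np.indices(z.shape)
    c=np.stack([(u-p["cx"])/p["fx"]*z,(v-p["cy"])/p["fy"]*z,z],-1)
    w=c@Rm(p["orientation"]).T+np.array(p["eye"]); w[z==0]=np.nan
    return w
def save(p,n,box=None,s=1):
    f=p["frame"][...,::-1]
    if box: f=f[box[0]:box[1],box[2]:box[3]]
    cv2.imwrite("pics/"+n,cv2.resize(f,None,fx=s,fy=s,interpolation=cv2.INTER_CUBIC))
E
python3 - <<'E'
from h import *
np.set_printoptions(precision=4,suppress=True)
s=robot.read_state(); print(s["t"],s["tool_pos"],s["orientation"],s["force"])
ims=[]
for n in("top","scene"):
    p=read_camera(n); print(n,p["eye"],p["orientation"],p["fx"]); w=cloud(p)
    for q in "holder clip fork pad tray".split():
        for m in spotter.masks_of(p,q)[:3]:
            x=w[m["pixels"]]; x=x[~np.isnan(x[:,0])]
            print(q,round(m["confidence"],2),np.array(m["centre"]).astype(int),m["pixels"].sum(),np.median(x,0),np.percentile(x,2,0),np.percentile(x,98,0))
    ims.append(p["frame"][...,::-1])
cv2.imwrite("pics/a.png",cv2.resize(ims[0],(800,600)));cv2.imwrite("pics/b.png",cv2.resize(ims[1],(800,600)))
E
```

```text
pics
0.0 [0.2273 0.555  0.4037] [-0.6068 -3.0819  0.0028] [ 0.4323 -0.3306 -0.4082]
top [0.4274 0.1323 0.9309] [-2.1419  2.1673 -0.1442] 349.74812453897323
holder 0.86 [182 267] 2250 [0.5851 0.0735 0.0109] [0.5242 0.0149 0.0061] [0.6659 0.1274 0.0622]
holder 0.49 [165 333] 385 [ 0.6285 -0.0944  0.0196] [ 0.6036 -0.1211  0.0091] [ 0.6555 -0.0682  0.0232]
clip 0.68 [176 269] 128 [0.5829 0.075  0.0721] [0.576  0.0539 0.0593] [0.5999 0.0907 0.1127]
clip 0.64 [167 137] 144 [0.6253 0.4216 0.0079] [ 0.6068  0.4099 -0.0023] [0.642  0.4442 0.0486]
fork 0.95 [234 180] 672 [0.4428 0.301  0.0178] [0.3941 0.2754 0.0084] [0.5238 0.3257 0.0682]
pad 0.62 [231 187] 795 [0.4424 0.2998 0.0069] [0.3808 0.2651 0.0029] [0.4958 0.3435 0.0102]
pad 0.33 [176 199] 167 [0.5954 0.246  0.0154] [ 0.5856  0.2284 -0.0005] [0.6094 0.2681 0.0695]
tray 0.63 [210 342] 2637 [ 0.501  -0.1296  0.004 ] [ 0.4373 -0.1924 -0.0006] [ 0.5653 -0.0599  0.0231]
tray 0.51 [246 238] 122 [0.41   0.1526 0.0075] [0.3943 0.132  0.001 ] [0.4272 0.1709 0.0105]
tray 0.45 [177 203] 173 [0.5952 0.246  0.0153] [0.5848 0.2283 0.002 ] [0.6089 0.2681 0.0695]
scene [-0.0727 -0.2289  0.8315] [-2.1349  1.1863 -0.4852] 467.58412970405794
holder 0.55 [210 292] 2560 [0.5664 0.0549 0.0102] [ 0.5216  0.0111 -0.001 ] [0.6615 0.1285 0.0606]
clip 0.62 [151 177] 129 [0.6264 0.4167 0.0074] [ 0.6082  0.4072 -0.0042] [0.6416 0.4435 0.0467]
clip 0.6 [172 188] 170 [0.5685 0.3475 0.013 ] [ 0.5578  0.3385 -0.0017] [0.5907 0.3717 0.0474]
clip 0.59 [191 287] 193 [0.5787 0.0681 0.0753] [0.5757 0.054  0.0607] [0.5976 0.0904 0.1096]
fork 0.7 [207 168] 860 [0.4332 0.2986 0.016 ] [0.3927 0.2739 0.007 ] [0.5195 0.3201 0.0657]
pad 0.94 [220 177] 737 [0.4207 0.2817 0.0047] [ 0.3805  0.2618 -0.0028] [0.4965 0.3443 0.0148]
tray 0.81 [276 353] 3835 [ 0.503  -0.1286  0.0031] [ 0.4347 -0.1917 -0.0009] [ 0.568  -0.0626  0.0214]
```

View pics/a.png

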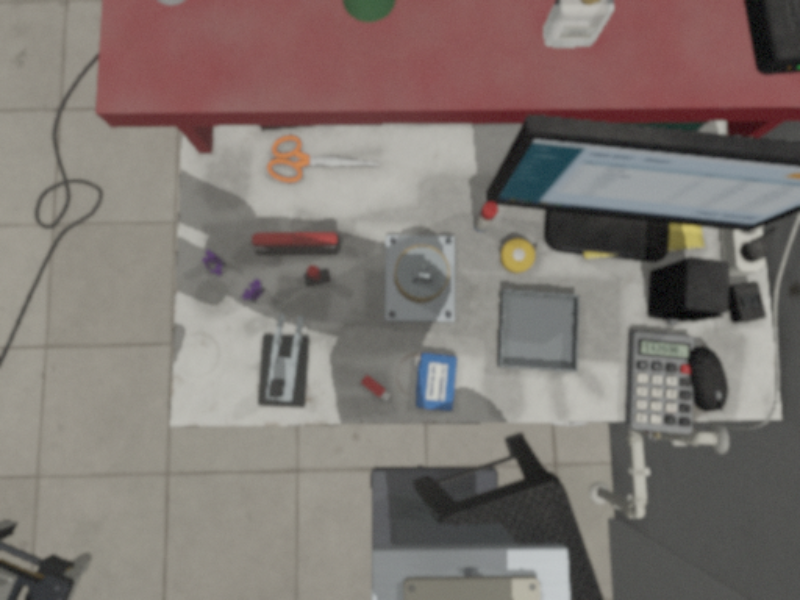

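View pics/b.png

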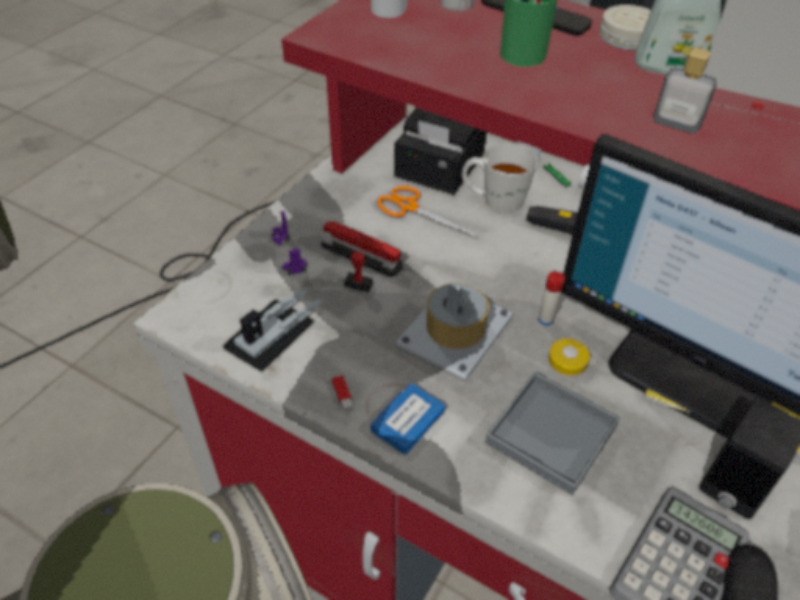

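```bash
python3 - <<'E'
from h import *
np.set_printoptions(precision=4,suppress=True)
for n in("top","scene"):
    p=read_camera(n); w=cloud(p)
    # fork points
    m=spotter.masks_of(p,"fork")[0]["pixels"]; m=cv2.dilate(m.astype(np.uint8),np.ones((3,3)))>0
    x=w[m]; x=x[~np.isnan(x[:,0])]
    hd=x[x[:,2]>.05]; print(n,"handle top",len(hd),hd.mean(0),np.ptp(hd,0))
    b=x[(x[:,2]>.012)&(x[:,2]<.03)]
    r=cv2.minAreaRect((x[(x[:,2]>.012),:2]*1000).astype(np.float32)); print("rect",r)
    # holder: washer, spindle, clip tab
    d=np.hypot(w[...,0]-.59,w[...,1]-.072)
    k=(d<.06)&(w[...,2]>.045)
    y=w[k]; 
    wa=y[(y[:,2]<.063)]; c,rad=cv2.minEnclosingCircle((wa[:,:2]*1000).astype(np.float32)); print("washer",c,rad,np.percentile(wa[:,2],[10,50,90]))
    for lo,hi in((.063,.075),(.075,.085),(.085,.095),(.095,.105),(.105,.13)):
        q=y[(y[:,2]>lo)&(y[:,2]<hi)]; print(lo,len(q),q.mean(0) if len(q) else '',q.min(0) if len(q) else '',q.max(0) if len(q) else '')
    tb=y[y[:,2]>.105]; print(tb)
    dd=(np.hypot(w[...,0]-.44,w[...,1]-.30)<.08)&(np.abs(w[...,2])<.03); z=w[dd]; print("pad z hist",np.histogram(z[:,2],bins=np.arange(-.002,.026,.002)))
E
```

```text
<stdin>:8: RuntimeWarning: Mean of empty slice.
  ret = um.true_divide(
Traceback (most recent call last):
ValueError: zero-size array to reduction operation maximum which has no identity
```

The fork lies on the pad at about (275,375) in the top view, prongs toward world +x. The clip on the washer is at about (422,275), and the purple decoys are at left. I'll move over the fork for a wrist view.

{"name": "arm_command", "arguments": {
  "xyz": [
    [3,-4,0],
    [3,-4,0],
    [3,-4,0],
    [3,-4,0],
    [3,-4,0],
    [2,-4,0],
    [0,0,0]
  ],
  "turn": [
    [0,0,0.1],
    [0,0,0.1],
    [0,0,0.1],
    [0,0,0.09],
    [0,0,0],
    [0,0,0],
    [0,0,0]
  ]
}}

```text
t: 1.58
tool_pos: [0.3987, 0.313, 0.4049]
orientation: [0.004, 3.141, -0.001]
force: [-0.5, 0.3, -0.0]
opening: 0.0931
```

```bash
python3 - <<'E'
from h import *
np.set_printoptions(precision=4,suppress=True)
s=robot.read_state(); print(s["t"],s["tool_pos"],s["orientation"],s["force"])
p=read_camera("wrist"); save(p,"c.png",None,1.5); print(p["eye"],p["orientation"],p["fx"])
w=cloud(p); np.save("c.npy",w)
for q in("fork","fork_grip","pad"):
  for m in spotter.masks_of(p,q)[:2]:
    x=w[m["pixels"]]; x=x[~np.isnan(x[:,0])]
    print(q,m["confidence"],m["centre"],len(x),np.median(x,0),np.percentile(x,2,0),np.percentile(x,98,0))
m=spotter.masks_of(p,"fork")[0]["pixels"]; m=cv2.dilate(m.astype(np.uint8),np.ones((5,5)))>0
x=w[m]; x=x[~np.isnan(x[:,0])]
hd=x[(x[:,2]>.055)&(x[:,2]<.1)]
print("handle",len(hd),hd.mean(0) if len(hd) else 0,cv2.minAreaRect((hd[:,:2]*1000).astype(np.float32)) if len(hd) else 0)
print("zhist",np.histogram(x[:,2],bins=np.arange(-.005,.08,.005)))
E
```

```text
1.575 [0.3987 0.313  0.4049] [ 0.0043  3.141  -0.0006] [-0.4515  0.3164 -0.0015]
[0.3206 0.3138 0.3853] [2.0713 2.0654 0.296 ] 299.96017394217364
fork 0.63 [197.5, 245.5] 2474 [0.4384 0.3079 0.0184] [0.3937 0.2779 0.0075] [0.526  0.3284 0.0684]
fork_grip 0.57 [197.7, 245.6] 2418 [0.4359 0.3081 0.0184] [0.3936 0.2785 0.0108] [0.526  0.3285 0.0684]
pad 0.9 [193.8, 261.7] 3164 [0.4371 0.3063 0.0078] [0.3818 0.2665 0.0015] [0.4973 0.3466 0.0097]
handle 386 [0.411  0.3096 0.0665] ((412.79058837890625, 309.4195861816406), (17.064727783203125, 30.694772720336914), 89.02833557128906)
zhist (array([  64,  210,  593,  189, 1367,  386,   13,   13,   14,   11,   13,
         14,   22,   38,  326,    0]), array([-0.005,  0.   ,  0.005,  0.01 ,  0.015,  0.02 ,  0.025,  0.03 ,
        0.035,  0.04 ,  0.045,  0.05 ,  0.055,  0.06 ,  0.065,  0.07 ,
        0.075]))
```

View pics/c.png

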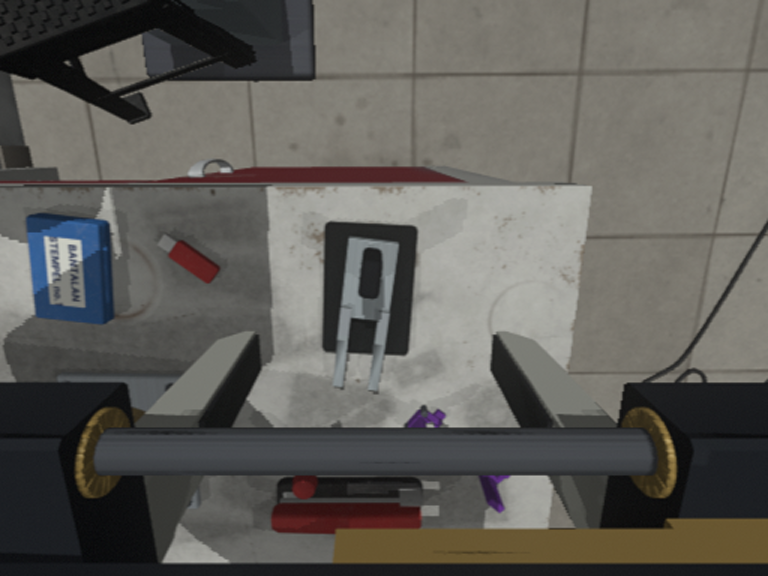

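The fork is on its pad with the handle at about (372,275) and tips near (338,387) and (375,390), so its yaw is slightly negative. Next, a close look at the clip before grasping the fork.

{"name": "arm_command", "arguments": {
  "xyz": [
    [3,-4,0],
    [3,-4,0],
    [3,-4,0],
    [3,-4,0],
    [3,-4,0],
    [2,-4,0],
    [0,0,-1.5],
    [0,0,-1.5],
    [0,0,0]
  ],
  "turn": [
    [0,0,0],
    [0,0,0],
    [0,0,0],
    [0,0,0],
    [0,0,0],
    [0,0,0],
    [0,0,0],
    [0,0,0],
    [0,0,0]
  ]
}}

```text
t: 2.95
tool_pos: [0.5663, 0.0767, 0.3723]
orientation: [0.005, -3.137, -0.0]
force: [-0.3, 0.2, -0.3]
opening: 0.093
```

```bash
python3 - <<'E'
from h import *
np.set_printoptions(precision=4,suppress=True)
w=np.load("c.npy"); x=w.reshape(-1,3)
k=(x[:,2]>.0095)&(x[:,2]<.026)&(np.hypot(x[:,0]-.44,x[:,1]-.305)<.1)&(x[:,2]>.0)
for lo,hi in((.39,.42),(.42,.45),(.45,.47),(.47,.49),(.49,.51),(.51,.53)):
    q=x[(x[:,0]>lo)&(x[:,0]<hi)&(abs(x[:,1]-.305)<.05)&(x[:,2]>(.013 if lo<.5 else .006))&(x[:,2]<.03)]
    print(lo,len(q),q[:,1].min(),q[:,1].max(),(np.percentile(q[:,1],3)+np.percentile(q[:,1],97))/2,np.median(q[:,2]))
p=read_camera("wrist"); save(p,"d.png",None,1.5); w=cloud(p); np.save("d.npy",w)
s=robot.read_state(); print(s["t"],s["tool_pos"]); print(p["eye"])
for q in("clip","clip_tab","clip_ears","holder"):
  for m in spotter.masks_of(p,q)[:2]:
    y=w[m["pixels"]]; y=y[~np.isnan(y[:,0])]
    print(q,m["confidence"],m["centre"],len(y),np.median(y,0),np.percentile(y,2,0),np.percentile(y,98,0))
d=np.hypot(w[...,0]-.59,w[...,1]-.072)
y=w[(d<.06)&(w[...,2]>.045)]
wa=y[(y[:,2]>.053)&(y[:,2]<.066)&(np.hypot(y[:,0]-.59,y[:,1]-.072)<.045)]; print("washer",cv2.minEnclosingCircle((wa[:,:2]*1000).astype(np.float32)),np.median(wa[:,2]))
for lo in np.arange(.06,.12,.004):
    q=y[(y[:,2]>lo)&(y[:,2]<lo+.004)]
    if len(q): print(round(lo,3),len(q),q.mean(0),q.min(0)[:2],q.max(0)[:2])
E
```

```text
0.39 526 0.287887801695909 0.33221058368418027 0.31019281892838035 0.01789026126341428
0.42 476 0.2847293851275526 0.32865337172874365 0.3068105977558756 0.017957114944895686
0.45 389 0.28194249967034846 0.3250139408602926 0.3035242856272766 0.019162185054606318
0.47 188 0.2784570227591774 0.32234952975960446 0.3006937772186288 0.021557489747886432
0.49 168 0.27636201164306917 0.3197991599228599 0.29818323165078575 0.018147208524518593
0.51 160 0.2739486182750482 0.31717135607681 0.29616835841661854 0.013701399135276765
3.0 [0.5666 0.0767 0.3735]
[0.4882 0.077  0.353 ]
clip 0.64 [207.2, 245.7] 851 [0.5803 0.0747 0.0751] [0.5774 0.0561 0.064 ] [0.6012 0.0925 0.1119]
clip_tab 0.85 [180.6, 489.7] 951 [0.5721 0.3497 0.0149] [0.5591 0.3411 0.0009] [0.5951 0.3756 0.0494]
clip_tab 0.81 [206.3, 245.1] 787 [0.5805 0.0743 0.0767] [0.5774 0.0561 0.0671] [0.6008 0.0915 0.1119]
clip_ears 0.97 [181.9, 488.9] 903 [0.5717 0.3497 0.0154] [0.5589 0.3412 0.0016] [0.5938 0.3729 0.0494]
clip_ears 0.82 [207.5, 247.3] 887 [0.5805 0.0746 0.0747] [0.5774 0.0552 0.0608] [0.6016 0.0926 0.1119]
holder 0.72 [184
[... 364 characters left out ...]
0.072 226 [0.5873 0.0749 0.0734] [0.5769 0.0587] [0.6017 0.0901]
0.076 21 [0.5783 0.0741 0.0779] [0.5775 0.0637] [0.5825 0.0821]
0.08 26 [0.5781 0.0747 0.0818] [0.5773 0.0659] [0.5793 0.0831]
0.084 27 [0.5787 0.0742 0.0859] [0.5775 0.066 ] [0.5955 0.083 ]
0.088 89 [0.5913 0.0741 0.0908] [0.5774 0.0662] [0.6015 0.0829]
0.092 34 [0.5822 0.0745 0.0936] [0.5776 0.0663] [0.5988 0.0828]
0.096 29 [0.578  0.0743 0.098 ] [0.5772 0.0655] [0.5795 0.0827]
0.1 29 [0.578  0.0744 0.1021] [0.5773 0.0658] [0.5787 0.0827]
0.104 30 [0.5779 0.0743 0.106 ] [0.5773 0.0659] [0.5801 0.0834]
0.108 171 [0.581  0.0745 0.1108] [0.577 0.066] [0.5857 0.0834]
0.112 13 [0.5807 0.0736 0.1123] [0.5775 0.0662] [0.5838 0.0808]
```

View pics/d.png

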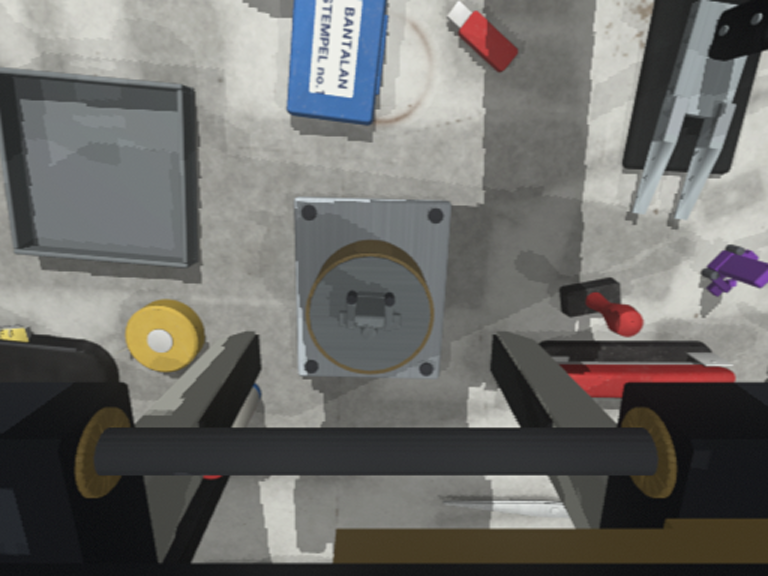

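The clip tab is at about (372,303) with the ears beside it; the clip origin comes out near (0.596, 0.074) with yaw near 0, and the washer top at z about 0.060. The fork yaw is about -0.124. Going to grasp the fork.

{"name": "arm_command", "arguments": {
  "xyz": [
    [-2.5,3.9,0],
    [-2.6,3.9,0],
    [-2.6,3.9,0],
    [-2.6,3.9,0],
    [-2.6,3.9,0],
    [-2.6,3.9,0],
    [0,0,-3],
    [0,0,-3],
    [0,0,-3],
    [0,0,-3],
    [0,0,0],
    [0,0,0]
  ],
  "turn": [
    [0,0,-0.062],
    [0,0,-0.062],
    [0,0,0],
    [0,0,0],
    [0,0,0],
    [0,0,0],
    [0,0,0],
    [0,0,0],
    [0,0,0],
    [0,0,0],
    [0,0,0],
    [0,0,0]
  ],
  "gripper": 5,
  "force": 50
}}

```text
t: 4.7
tool_pos: [0.4129, 0.3096, 0.2563]
orientation: [0.192, 3.134, 0.002]
force: [-0.3, -0.8, 0.8]
opening: 0.0501
```

```bash
python3 - <<'E'
from h import *
np.set_printoptions(precision=4,suppress=True)
x=np.load("d.npy").reshape(-1,3)
q=x[(x[:,0]>.575)&(x[:,0]<.5795)&(x[:,2]>.08)&(x[:,2]<.108)&(abs(x[:,1]-.0745)<.0075)]
print("tab back face slope dx/dy",np.polyfit(q[:,1],q[:,0],1),len(q))
q=x[(x[:,2]>.064)&(x[:,2]<.076)&(np.hypot(x[:,0]-.5963,x[:,1]-.074)<.025)]
for lo in np.arange(.053,.096,.003):
    a=q[(q[:,1]>lo)&(q[:,1]<lo+.003)]
    if len(a): print(round(lo,3),len(a),np.percentile(a[:,0],[2,98]),np.median(a[:,2]))
# base plate edges
b=x[(x[:,2]>.006)&(x[:,2]<.014)&(np.hypot(x[:,0]-.5963,x[:,1]-.074)<.11)]
print("base",cv2.minAreaRect((b[:,:2]*1000).astype(np.float32)),np.median(b[:,2]))
t=x[(x[:,2]>.0595-.004)&(x[:,2]<.0635)&(np.hypot(x[:,0]-.5963,x[:,1]-.074)<.0405)&(np.hypot(x[:,0]-.5963,x[:,1]-.074)>.026)]
print("washer z",np.median(t[:,2]),t[:,2].std())
p=read_camera("wrist"); w=cloud(p).reshape(-1,3)
s=robot.read_state(); print(s["t"],s["tool_pos"],s["orientation"],s["force"])
h=w[(w[:,2]>.06)&(w[:,2]<.075)&(np.hypot(w[:,0]-.411,w[:,1]-.3095)<.025)]
print(len(h),cv2.minAreaRect((h[:,:2]*1000).astype(np.float32)) if len(h) else 0,np.median(h[:,2]))
E
```

```text
tab back face slope dx/dy [0.051  0.5741] 163
0.053 24 [0.5912 0.6   ] 0.06839289201385276
0.056 33 [0.5801 0.6003] 0.06883333110420631
0.059 74 [0.5771 0.6007] 0.07250685012946059
0.062 60 [0.5771 0.6004] 0.07258205207826518
0.065 16 [0.5776 0.6045] 0.06809251169857622
0.068 14 [0.5776 0.5944] 0.07120587953015062
0.071 12 [0.5777 0.5784] 0.06937848740184693
0.074 9 [0.5779 0.5787] 0.06997637797049888
0.077 12 [0.5782 0.6059] 0.06810865607845334
0.08 14 [0.5781 0.6047] 0.06928497167130243
0.083 52 [0.5785 0.6016] 0.07246815189700045
0.086 75 [0.5782 0.6014] 0.07268374786658172
0.089 47 [0.5792 0.6022] 0.06904990942609834
0.092 21 [0.5928 0.6022] 0.06811856423213697
base ((596.5573120117188, 73.87339782714844), (120.05256652832031, 149.53318786621094), 88.77261352539062) 0.009976711961200257
washer z 0.05999084097347668 0.0006567403114804846
4.75 [0.4131 0.3097 0.2567] [0.1925 3.1334 0.0025] [0.5462 0.466  0.306 ]
1170 ((411.33612060546875, 301.22406005859375), (32.288597106933594, 29.67974281311035), 83.0059585571289) 0.06738603387914122
```

{"name": "arm_command", "arguments": {
  "xyz": [
    [-0.1,0,-2],
    [0,0,-2],
    [0,0,0],
    [0,0,0]
  ],
  "turn": [
    [0,0,0],
    [0,0,0],
    [0,0,0],
    [0,0,0]
  ]
}}

```text
t: 5.25
tool_pos: [0.4121, 0.3096, 0.2164]
orientation: [0.193, 3.134, 0.002]
force: [0.1, -0.2, 1.2]
opening: 0.05
```

{"name": "arm_command", "arguments": {
  "xyz": [
    [0,0,0],
    [0,0,0],
    [0,0,0],
    [0,0,0],
    [0,0,0],
    [0,0,0]
  ],
  "turn": [
    [0,0,0],
    [0,0,0],
    [0,0,0],
    [0,0,0],
    [0,0,0],
    [0,0,0]
  ],
  "gripper": 1,
  "force": 50
}}

```text
t: 6.0
tool_pos: [0.4115, 0.3092, 0.2148]
orientation: [-0.193, -3.136, 0.0]
force: [-1.5, -1.5, 2.9]
opening: 0.0155
```

{"name": "arm_command", "arguments": {
  "xyz": [
    [0,0,2],
    [0,0,4],
    [0,0,4],
    [0,-3,0],
    [0.5,-4,0],
    [0.5,-4,0],
    [0.5,-4,0],
    [0.5,-4,0],
    [0.5,-3.3,0],
    [0,0,0],
    [0,0,0]
  ],
  "turn": [
    [0,0,0],
    [0,0,0],
    [0,0,0],
    [0,0,0],
    [0,0,0.04],
    [0,0,0.034],
    [0,0,0],
    [0,0,0],
    [0,0,0],
    [0,0,0],
    [0,0,0]
  ]
}}

```text
t: 7.38
tool_pos: [0.4362, 0.0865, 0.3144]
orientation: [-0.078, -3.14, -0.001]
force: [0.6, -0.2, -2.0]
opening: 0.0156
```

```bash
cat > m.py <<'E'
from h import *
np.set_printoptions(precision=4,suppress=True)
s=robot.read_state(); print(s["t"],s["tool_pos"],s["orientation"],s["force"],s["opening"])
def see(n):
    p=read_camera(n); w=cloud(p)
    r=spotter.masks_of(p,"fork")
    for m in r[:1]:
        y=w[m["pixels"]]; y=y[~np.isnan(y[:,0])]; print(n,"fork",m["confidence"],len(y),np.percentile(y,2,0),np.percentile(y,98,0))
    return p,w
E
python3 - <<'E'
from m import *
p,w=see("wrist"); a=p["frame"]; 
p2,w2=see("scene"); f=p2["frame"][100:292,200:456]
im=np.vstack([cv2.resize(a,(400,300)),cv2.resize(f,(400,300))]); cv2.imwrite("pics/e.png",im[...,::-1])
p3,w3=see("top")
for v in(w,w2,w3):
    x=v.reshape(-1,3); t=s["tool_pos"]
    for lo in(.46,.48,.5,.52,.54,.555):
        q=x[(x[:,0]>lo)&(x[:,0]<lo+.012)&(abs(x[:,1]-.08)<.04)&(x[:,2]>.09)&(x[:,2]<.135)]
        if len(q)>5: print(lo,len(q),np.percentile(q[:,1],[3,97]),np.percentile(q[:,1],[3,97]).mean(),np.median(q[:,2]),q[:,0].max())
E
```

```text
7.375 [0.4362 0.0865 0.3144] [-0.0777 -3.1399 -0.0006] [ 0.5695 -0.1575 -1.9662] 0.0156133860310126
wrist fork 0.66 4367 [0.4172 0.0673 0.1101] [0.5333 0.1071 0.1682]
scene fork 0.56 499 [0.4169 0.0621 0.0072] [0.5273 0.1036 0.1658]
top fork 0.67 83 [0.5296 0.0591 0.1073] [0.5568 0.1019 0.1167]
0.5 148 [0.0681 0.0995] 0.08380705901583003 0.12124596812056641 0.5117705998223321
0.52 206 [0.0654 0.1007] 0.08303579155204563 0.11714808068719221 0.5319943636225227
0.46 36 [0.0617 0.0754] 0.06855599660368179 0.1150290040783597 0.47182605728250365
0.48 31 [0.0608 0.0817] 0.07122540769794758 0.11449072466025656 0.49188124862919863
0.54 9 [0.0907 0.0931] 0.09189196491905535 0.11105090411168672 0.5507760470400576
0.52 8 [0.0651 0.1023] 0.08370544393228252 0.11531310661094923 0.5319721214985462
0.54 37 [0.0594 0.0996] 0.07950223340697238 0.11159617283185785 0.5518679993173953
0.555 8 [0.0594 0.0987] 0.07907831979706705 0.10937519717337807 0.557178302427018
```

View pics/e.png

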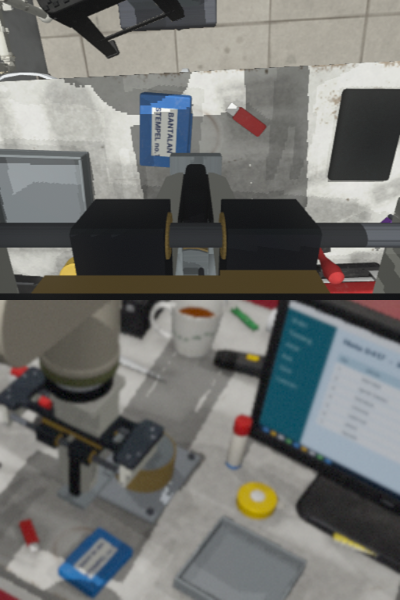

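The fork is in hand level, as the model predicts (tips near (0.557, 0.079), yaw -0.05). Aligning to the clip axis and lowering to just above the washer.

{"name": "arm_command", "arguments": {
  "xyz": [
    [0.45,-0.25,0],
    [0.4,-0.25,0],
    [0,0,-2],
    [0,0,-1.5],
    [0,0,-0.7],
    [0,0,0],
    [0,0,0],
    [0,0,0]
  ],
  "turn": [
    [0,0,0],
    [0,0,0],
    [0,0,0],
    [0,0,0],
    [0,0,0],
    [0,0,0],
    [0,0,0],
    [0,0,0]
  ]
}}

```text
t: 8.68
tool_pos: [0.4452, 0.0813, 0.2734]
orientation: [0.077, 3.139, 0.0]
force: [-0.3, 0.2, -1.5]
opening: 0.0159
```

```bash
python3 - <<'E'
from m import *
ps=[read_camera("scene"),read_camera("top")]
im=np.hstack([cv2.resize(ps[0]["frame"][150:246,230:358],(400,300),interpolation=2),cv2.resize(ps[1]["frame"][135:231,200:328],(400,300),interpolation=2)])
cv2.imwrite("pics/f.png",im[...,::-1])
for p in ps:
    x=cloud(p).reshape(-1,3)
    for lo in(.52,.54,.555,.566):
        q=x[(x[:,0]>lo)&(x[:,0]<lo+.012)&(abs(x[:,1]-.08)<.03)&(x[:,2]>.0625)&(x[:,2]<.09)]
        if len(q)>5: print(lo,len(q),np.percentile(q[:,1],[3,97]),np.percentile(q[:,1],[3,97]).mean(),np.median(q[:,2]),q[:,0].max())
E
```

```text
8.675 [0.4452 0.0813 0.2734] [0.0766 3.1395 0.0001] [-0.2879  0.1633 -1.5218] 0.01590093385305344
0.54 33 [0.0558 0.0957] 0.07574840369590077 0.07277889252959324 0.5503109346599682
0.555 35 [0.0552 0.0953] 0.07525436664289943 0.0695704718400949 0.5666376126564849
0.566 25 [0.0568 0.089 ] 0.0728697743773657 0.07236146989955228 0.5777752108920594
```

View pics/f.png

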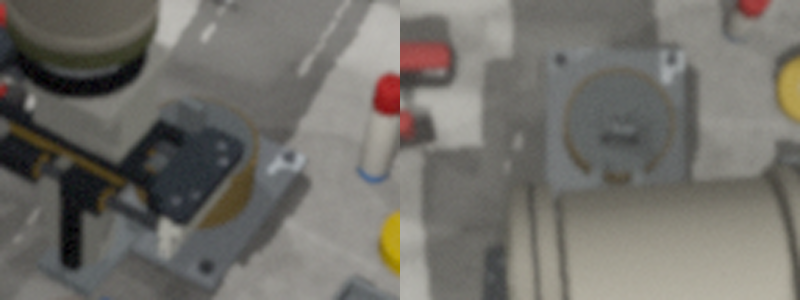

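The prongs straddle the washer edge symmetrically (top crop about (600,165) and (638,168)) and are on the clip axis. Lowering until contact.

{"name": "arm_command", "arguments": {
  "xyz": [
    [0,0,-0.2],
    [0,0,-0.2],
    [0,0,0],
    [0,0,0]
  ],
  "turn": [
    [0,0,0],
    [0,0,0],
    [0,0,0],
    [0,0,0]
  ]
}}

```text
t: 9.28
tool_pos: [0.4449, 0.0812, 0.2687]
orientation: [-0.077, -3.141, 0.0]
force: [-1.1, 0.4, -2.0]
opening: 0.0158
```

{"name": "arm_command", "arguments": {
  "xyz": [
    [0,0,-0.1],
    [0,0,0],
    [0,0,0]
  ],
  "turn": [
    [0,0,0],
    [0,0,0],
    [0,0,0]
  ]
}}

```text
t: 9.65
tool_pos: [0.4449, 0.0812, 0.2677]
orientation: [-0.077, -3.141, 0.0]
force: [-0.2, 0.2, -1.9]
opening: 0.0158
```

{"name": "arm_command", "arguments": {
  "xyz": [
    [0,0,-0.05],
    [0,0,0],
    [0,0,0]
  ],
  "turn": [
    [0,0,0],
    [0,0,0],
    [0,0,0]
  ]
}}

```text
t: 10.02
tool_pos: [0.4449, 0.0812, 0.2672]
orientation: [-0.077, -3.141, 0.0]
force: [1.0, 0.2, -2.0]
opening: 0.0156
```

Free force is about -2 N (the fork's weight), so no contact yet.

{"name": "arm_command", "arguments": {
  "xyz": [
    [0,0,-0.05],
    [0,0,0],
    [0,0,0]
  ],
  "turn": [
    [0,0,0],
    [0,0,0],
    [0,0,0]
  ]
}}

```text
t: 10.4
tool_pos: [0.445, 0.0812, 0.2668]
orientation: [0.077, 3.14, -0.0]
force: [0.2, -0.8, -1.0]
opening: 0.0154
```

{"name": "arm_command", "arguments": {
  "xyz": [
    [0,0,-0.05],
    [0,0,0],
    [0,0,0]
  ],
  "turn": [
    [0,0,0],
    [0,0,0],
    [0,0,0]
  ]
}}

```text
t: 10.78
tool_pos: [0.4452, 0.0812, 0.2665]
orientation: [0.077, 3.14, 0.0]
force: [0.7, -0.7, 2.0]
opening: 0.0157
```

{"name": "arm_command", "arguments": {
  "xyz": [
    [0,0,-0.04],
    [0,0,0],
    [0,0,0]
  ],
  "turn": [
    [0,0,0],
    [0,0,0],
    [0,0,0]
  ]
}}

```text
t: 11.15
tool_pos: [0.4452, 0.0812, 0.2663]
orientation: [0.077, 3.14, 0.0]
force: [0.6, -1.3, 5.3]
opening: 0.0156
```

Contact at about 7 N net. Easing off a little and sliding the free stretch.

{"name": "arm_command", "arguments": {
  "xyz": [
    [0,0,0.03],
    [0.4,-0.02,0],
    [0.4,-0.02,0],
    [0.4,-0.02,0],
    [0.4,-0.02,0],
    [0.3,-0.015,0],
    [0,0,0],
    [0,0,0]
  ],
  "turn": [
    [0,0,0],
    [0,0,0],
    [0,0,0],
    [0,0,0],
    [0,0,0],
    [0,0,0],
    [0,0,0],
    [0,0,0]
  ]
}}

```text
t: 12.15
tool_pos: [0.4642, 0.0803, 0.2664]
orientation: [0.077, 3.14, 0.0]
force: [1.4, 0.4, 4.6]
opening: 0.0158
```

```bash
cat > v.py <<'E'
from m import *
import sys
p=read_camera("top"); x=cloud(p).reshape(-1,3)
for lo in np.arange(.535,.61,.01):
    q=x[(x[:,0]>lo)&(x[:,0]<lo+.01)&(abs(x[:,1]-.074)<.028)&(x[:,2]>.0625)&(x[:,2]<.09)]
    if len(q)>3: print(round(lo,3),len(q),np.percentile(q[:,1],[3,97]),np.percentile(q[:,1],[3,97]).mean(),np.median(q[:,2]))
t=x[(np.hypot(x[:,0]-.587,x[:,1]-.074)<.022)&(x[:,2]>.1)]
if len(t): print("tab/top",t[:,2].max(),t.mean(0),len(t))
w=cloud(read_camera("scene")).reshape(-1,3)
t=w[(np.hypot(w[:,0]-.587,w[:,1]-.074)<.022)&(w[:,2]>.1)&(w[:,2]<.135)]
if len(t): print("scene tab top",np.percentile(t[:,2],[90,98]),t.mean(0),len(t))
E
python3 v.py
```

```text
12.15 [0.4642 0.0803 0.2664] [0.0766 3.1399 0.0001] [1.4422 0.3953 4.5735] 0.015758850807966934
0.575 42 [0.0544 0.0921] 0.0732925345144953 0.07132725168070037
0.585 38 [0.0522 0.0917] 0.07194147063658632 0.07088942984352775
0.595 36 [0.0521 0.0918] 0.07194077972251926 0.07047180678964066
tab/top 0.11257251786975642 [0.5796 0.0727 0.1097] 28
scene tab top [0.1102 0.111 ] [0.5797 0.0707 0.1069] 39
```

{"name": "arm_command", "arguments": {
  "xyz": [
    [0.2,-0.01,0.03],
    [0.2,-0.01,0],
    [0.2,-0.01,0],
    [0.2,-0.01,0],
    [0,0,0]
  ],
  "turn": [
    [0,0,0],
    [0,0,0],
    [0,0,0],
    [0,0,0],
    [0,0,0]
  ]
}}

```text
t: 12.88
tool_pos: [0.472, 0.0799, 0.2666]
orientation: [0.077, 3.141, 0.0]
force: [-0.3, 0.2, 5.7]
opening: 0.0154
```

{"name": "arm_command", "arguments": {
  "xyz": [
    [0.2,-0.01,0],
    [0.2,-0.01,0],
    [0,0,0]
  ],
  "turn": [
    [0,0,0],
    [0,0,0],
    [0,0,0]
  ]
}}

```text
t: 13.25
tool_pos: [0.4759, 0.0797, 0.2666]
orientation: [-0.077, -3.14, -0.0]
force: [-0.4, -0.1, 6.1]
opening: 0.0155
```

{"name": "arm_command", "arguments": {
  "xyz": [
    [0.2,-0.01,0],
    [0.2,-0.01,0],
    [0,0,0]
  ],
  "turn": [
    [0,0,0],
    [0,0,0],
    [0,0,0]
  ]
}}

```text
t: 13.62
tool_pos: [0.4798, 0.0795, 0.2666]
orientation: [-0.077, -3.14, -0.0]
force: [-3.3, 0.7, 8.0]
opening: 0.0157
```

{"name": "arm_command", "arguments": {
  "xyz": [
    [0,0,0.04],
    [0,0,0.03],
    [0,0,0]
  ],
  "turn": [
    [0,0,0],
    [0,0,0],
    [0,0,0]
  ]
}}

```text
t: 14.0
tool_pos: [0.4797, 0.0795, 0.2668]
orientation: [-0.077, -3.14, -0.0]
force: [-0.3, -0.4, 2.6]
opening: 0.0159
```

```bash
python3 v.py; python3 -c "
from m import *
print(s['wrist_torque'])"
```

```text
14.0 [0.4797 0.0795 0.2668] [-0.0766 -3.1399 -0.    ] [-0.3481 -0.3949  2.5633] 0.015882379412215326
scene tab top [0.1121 0.1122] [0.5867 0.069  0.1121] 2
14.1 [0.4797 0.0795 0.2668] [-0.0765 -3.1398  0.0001] [-0.3636 -0.1188  2.5258] 0.015647036247250612
[ 0.0081 -0.1311  0.002 ]
```

{"name": "arm_command", "arguments": {
  "xyz": [
    [0.15,-0.008,0.03],
    [0.15,-0.008,0],
    [0.15,-0.007,0],
    [0,0,0]
  ],
  "turn": [
    [0,0,0],
    [0,0,0],
    [0,0,0],
    [0,0,0]
  ]
}}

```text
t: 14.6
tool_pos: [0.4843, 0.0792, 0.267]
orientation: [-0.077, -3.14, 0.0]
force: [-2.6, 0.3, -1.0]
opening: 0.0158
```

{"name": "arm_command", "arguments": {
  "xyz": [
    [0.15,-0.008,0.01],
    [0.15,-0.008,0],
    [0.15,-0.007,0],
    [0,0,0]
  ],
  "turn": [
    [0,0,0],
    [0,0,0],
    [0,0,0],
    [0,0,0]
  ]
}}

```text
t: 15.1
tool_pos: [0.489, 0.079, 0.2672]
orientation: [-0.077, -3.14, 0.0]
force: [-1.5, -0.4, -4.9]
opening: 0.0157
```

{"name": "arm_command", "arguments": {
  "xyz": [
    [0.15,-0.008,-0.02],
    [0.15,-0.008,0],
    [0.15,-0.007,0],
    [0.15,-0.007,0],
    [0,0,0]
  ],
  "turn": [
    [0,0,0],
    [0,0,0],
    [0,0,0],
    [0,0,0],
    [0,0,0]
  ]
}}

```text
t: 15.72
tool_pos: [0.495, 0.0787, 0.2673]
orientation: [-0.077, -3.141, 0.0]
force: [-1.5, 0.9, -4.3]
opening: 0.0155
```

{"name": "arm_command", "arguments": {
  "xyz": [
    [0.15,-0.008,0],
    [0.15,-0.008,0],
    [0.15,-0.007,0],
    [0.15,-0.007,0],
    [0,0,0]
  ],
  "turn": [
    [0,0,0],
    [0,0,0],
    [0,0,0],
    [0,0,0],
    [0,0,0]
  ]
}}

```text
t: 16.35
tool_pos: [0.5012, 0.0784, 0.2676]
orientation: [0.077, 3.14, -0.0]
force: [-0.4, -0.0, -2.1]
opening: 0.0158
```

{"name": "arm_command", "arguments": {
  "xyz": [
    [0.15,-0.008,-0.02],
    [0.15,-0.008,0],
    [0.15,-0.007,0],
    [0,0,0]
  ],
  "turn": [
    [0,0,0],
    [0,0,0],
    [0,0,0],
    [0,0,0]
  ]
}}

```text
t: 16.85
tool_pos: [0.5055, 0.0782, 0.2671]
orientation: [-0.077, -3.141, 0.0]
force: [0.9, -0.2, -3.0]
opening: 0.016
```

{"name": "arm_command", "arguments": {
  "xyz": [
    [0.15,-0.008,0],
    [0.15,-0.008,0],
    [0.15,-0.007,0],
    [0,0,0]
  ],
  "turn": [
    [0,0,0],
    [0,0,0],
    [0,0,0],
    [0,0,0]
  ]
}}

```text
t: 17.35
tool_pos: [0.5101, 0.078, 0.2672]
orientation: [0.077, 3.14, -0.0]
force: [0.2, 0.5, -1.5]
opening: 0.0157
```

{"name": "arm_command", "arguments": {
  "xyz": [
    [0.15,-0.008,0],
    [0.15,-0.008,0],
    [0.15,-0.007,0],
    [0,0,0]
  ],
  "turn": [
    [0,0,0],
    [0,0,0],
    [0,0,0],
    [0,0,0]
  ]
}}

```text
t: 17.85
tool_pos: [0.5146, 0.0777, 0.2672]
orientation: [0.077, 3.14, -0.0]
force: [-0.2, -0.8, -3.4]
opening: 0.0155
```

```bash
python3 v.py
```

```text
17.85 [0.5146 0.0777 0.2672] [ 0.0768  3.1405 -0.    ] [-0.1958 -0.8091 -3.3725] 0.015522499505480658
scene tab top [0.1061 0.1064] [0.5918 0.0621 0.1047] 3
```

{"name": "arm_command", "arguments": {
  "xyz": [
    [0.15,-0.008,0],
    [0.15,-0.008,0],
    [0.15,-0.007,0],
    [0.15,-0.007,0],
    [0,0,0]
  ],
  "turn": [
    [0,0,0],
    [0,0,0],
    [0,0,0],
    [0,0,0],
    [0,0,0]
  ]
}}

```text
t: 18.58
tool_pos: [0.5205, 0.0774, 0.2671]
orientation: [0.077, 3.141, -0.0]
force: [-0.0, -0.7, -2.9]
opening: 0.0158
```

{"name": "arm_command", "arguments": {
  "xyz": [
    [0.15,-0.008,0],
    [0.15,-0.008,0],
    [0.15,-0.007,0],
    [0.15,-0.007,0],
    [0.1,-0.005,0],
    [0,0,0]
  ],
  "turn": [
    [0,0,0],
    [0,0,0],
    [0,0,0],
    [0,0,0],
    [0,0,0],
    [0,0,0]
  ]
}}

```text
t: 19.32
tool_pos: [0.5275, 0.0771, 0.2671]
orientation: [-0.077, -3.141, 0.0]
force: [-0.8, 0.5, -2.2]
opening: 0.0156
```

```bash
python3 - <<'E'
from m import *
p=read_camera("wrist");save(p,"g1.png")
ps=[p,read_camera("scene")]
im=np.hstack([cv2.resize(ps[0]["frame"],(400,300)),cv2.resize(ps[1]["frame"][140:236,220:348],(400,300),interpolation=2)])
cv2.imwrite("pics/g.png",im[...,::-1])
for n in("scene","top","wrist"):
    x=cloud(read_camera(n)).reshape(-1,3)
    q=x[(np.hypot(x[:,0]-.5967,x[:,1]-.0739)<.03)&(x[:,2]<.14)]
    print(n,len(q),np.histogram(q[:,2],bins=[.05,.058,.062,.066,.07,.074,.078,.082,.086,.09,.1,.11,.115,.12,.125,.13])[0])
E
```

```text
19.325 [0.5275 0.0771 0.2671] [-0.0766 -3.1406  0.    ] [-0.7812  0.5471 -2.2192] 0.01555468972588064
scene 105 [10 17  4 15 13 13 10 17  1  5  0  0  0  0  0]
top 0 [0 0 0 0 0 0 0 0 0 0 0 0 0 0 0]
wrist 1570 [  0   0   0  61  40   4  33 194 157 278 371 211 213   8   0]
```

View pics/g.png

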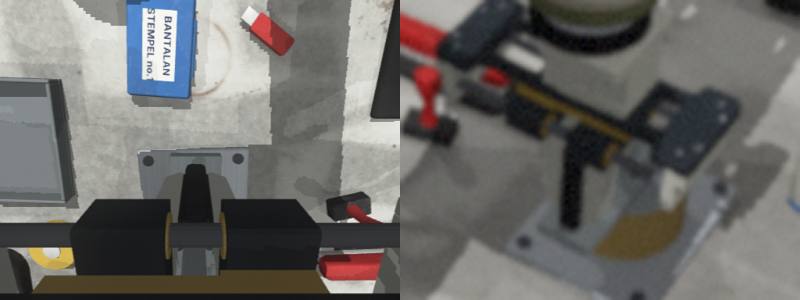

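The clip is hidden behind the gripper, but the geometry and low forces agree with it having been lifted. Advancing a few mm more, holding, then backing straight out.

{"name": "arm_command", "arguments": {
  "xyz": [
    [0.15,-0.008,0],
    [0.15,-0.008,0],
    [0.1,-0.005,0],
    [0,0,0],
    [0,0,0]
  ],
  "turn": [
    [0,0,0],
    [0,0,0],
    [0,0,0],
    [0,0,0],
    [0,0,0]
  ]
}}

```text
t: 20.2
tool_pos: [0.5314, 0.0769, 0.2671]
orientation: [-0.077, -3.141, 0.0]
force: [-0.1, 0.4, -2.4]
opening: 0.0158
```

{"name": "arm_command", "arguments": {
  "xyz": [
    [-0.2,0.01,0],
    [-0.5,0.025,0],
    [-0.8,0.04,0],
    [-1,0.05,0],
    [-1,0.05,0],
    [-1,0.05,0],
    [-1,0.05,0],
    [-1,0.05,0],
    [-1,0.05,0],
    [-1,0.05,0],
    [-1,0.05,0],
    [-0.5,0.02,0]
  ],
  "turn": [
    [0,0,0],
    [0,0,0],
    [0,0,0],
    [0,0,0],
    [0,0,0],
    [0,0,0],
    [0,0,0],
    [0,0,0],
    [0,0,0],
    [0,0,0],
    [0,0,0],
    [0,0,0]
  ]
}}

```text
t: 21.7
tool_pos: [0.4308, 0.0819, 0.2671]
orientation: [0.076, 3.141, -0.0]
force: [0.1, 0.2, -2.1]
opening: 0.0161
```

```bash
python3 v.py
```

```text
21.7 [0.4308 0.0819 0.2671] [ 0.0764  3.1406 -0.    ] [ 0.0888  0.2018 -2.126 ] 0.01607058694079145
0.535 31 [0.0553 0.0954] 0.07531758441218078 0.06457889638462377
0.545 18 [0.0563 0.0951] 0.07570201331672693 0.06346881623480999
0.575 17 [0.0588 0.088 ] 0.07337636578957234 0.08594541560904967
0.585 37 [0.0533 0.0874] 0.07038390840623102 0.08398667690956896
0.595 37 [0.0531 0.09  ] 0.07157991649689714 0.08450299781965342
tab/top 0.12683532916841267 [0.5776 0.0726 0.1213] 31
scene tab top [0.1217 0.1238] [0.578  0.0699 0.1133] 75
```

The clip is off the groove: tab top at about 0.123–0.126, up from 0.1115. Returning the fork to its pad.

{"name": "arm_command", "arguments": {
  "xyz": [
    [-0.5,0,2],
    [-0.5,0.5,3],
    [-0.9,4,0],
    [0,5,0],
    [0,5,0],
    [0,5,0],
    [0,3.2,0],
    [0,0,-3],
    [0,0,-3],
    [0,0,-2],
    [0,0,0],
    [0,0,0]
  ],
  "turn": [
    [0,0,0],
    [0,0,0],
    [0,0,-0.037],
    [0,0,-0.037],
    [0,0,0],
    [0,0,0],
    [0,0,0],
    [0,0,0],
    [0,0,0],
    [0,0,0],
    [0,0,0],
    [0,0,0]
  ]
}}

```text
t: 23.3
tool_pos: [0.4129, 0.3091, 0.2381]
orientation: [0.193, 3.135, 0.001]
force: [0.1, 0.3, -1.0]
opening: 0.0159
```

{"name": "arm_command", "arguments": {
  "xyz": [
    [0,0,-1],
    [0,0,-0.7],
    [0,0,-0.3],
    [0,0,-0.2],
    [0,0,0],
    [0,0,0]
  ],
  "turn": [
    [0,0,0],
    [0,0,0],
    [0,0,0],
    [0,0,0],
    [0,0,0],
    [0,0,0]
  ]
}}

```text
t: 24.05
tool_pos: [0.4125, 0.3089, 0.2153]
orientation: [0.193, 3.135, 0.0]
force: [0.2, -0.1, -1.3]
opening: 0.016
```

{"name": "arm_command", "arguments": {
  "xyz": [
    [0,0,-0.05],
    [0,0,0],
    [0,0,0]
  ],
  "turn": [
    [0,0,0],
    [0,0,0],
    [0,0,0]
  ]
}}

```text
t: 24.42
tool_pos: [0.4125, 0.3089, 0.2148]
orientation: [0.193, 3.135, 0.0]
force: [-0.0, 0.0, -0.1]
opening: 0.0156
```

{"name": "arm_command", "arguments": {
  "xyz": [
    [0,0,0],
    [0,0,0],
    [0,0,0],
    [0,0,1],
    [0,0,3],
    [0,0,6],
    [0,0,5],
    [0,-3,0],
    [0,0,0]
  ],
  "turn": [
    [0,0,0],
    [0,0,0],
    [0,0,0],
    [0,0,0],
    [0,0,0],
    [0,0,0],
    [0,0,0],
    [0,0,0],
    [0,0,0]
  ],
  "gripper": 5
}}

```text
t: 25.55
tool_pos: [0.4126, 0.2779, 0.3662]
orientation: [0.195, 3.133, 0.001]
force: [0.1, -0.2, -0.5]
opening: 0.0496
```

```bash
python3 - <<'E'
from m import *
p,w=see("top"); x=w.reshape(-1,3)
for lo in(.39,.42,.45,.47,.49,.51):
    q=x[(x[:,0]>lo)&(x[:,0]<lo+.02)&(abs(x[:,1]-.305)<.05)&(x[:,2]>(.013 if lo<.5 else .006))&(x[:,2]<.03)]
    if len(q)>3:print(lo,len(q),np.percentile(q[:,1],[3,97]).mean(),np.median(q[:,2]))
h=x[(x[:,2]>.06)&(x[:,2]<.075)&(np.hypot(x[:,0]-.411,x[:,1]-.3095)<.025)]; print("handle",len(h),h.mean(0) if len(h) else 0,np.median(h[:,2]) if len(h) else 0)
for q in [(.105,.112),(.112,.118),(.118,.124),(.124,.135)]:
    t=x[(np.hypot(x[:,0]-.587,x[:,1]-.074)<.03)&(x[:,2]>q[0])&(x[:,2]<q[1])]
    if len(t): print(q,len(t),t.mean(0),t.min(0),t.max(0))
E
```

```text
25.55 [0.4126 0.2779 0.3662] [0.1948 3.1335 0.0014] [ 0.0571 -0.2375 -0.4939] 0.04956702154071188
top fork 0.75 287 [0.4527 0.2747 0.0079] [0.5323 0.3188 0.0235]
0.45 89 0.3003487754042322 0.019186542242641158
0.47 65 0.29891865932256606 0.020442300577632078
0.49 53 0.2959264924328228 0.017063607231027955
0.51 60 0.2937352778760587 0.012945872773863554
handle 0 0 0
(0.105, 0.112) 1 [0.5765 0.0797 0.1072] [0.5765 0.0797 0.1072] [0.5765 0.0797 0.1072]
(0.112, 0.118) 6 [0.5752 0.0718 0.1138] [0.575  0.0658 0.1122] [0.5754 0.0778 0.1155]
(0.118, 0.124) 19 [0.5781 0.0726 0.1224] [0.5757 0.0642 0.1197] [0.581  0.0807 0.124 ]
(0.124, 0.135) 5 [0.5795 0.0718 0.1244] [0.578  0.0643 0.1241] [0.5805 0.0784 0.1251]
```

The fork is back on its pad. Now a look at the clip.

{"name": "arm_command", "arguments": {
  "xyz": [
    [2.5,-3.3,0.5],
    [2.6,-3.4,0.3],
    [2.6,-3.4,0],
    [2.6,-3.4,0],
    [2.6,-3.4,0],
    [2.5,-3.4,0],
    [0,0,0],
    [0,0,0]
  ],
  "turn": [
    [0,0,0.037],
    [0,0,0.037],
    [0,0,0],
    [0,0,0],
    [0,0,0],
    [0,0,0],
    [0,0,0],
    [0,0,0]
  ]
}}

```text
t: 26.65
tool_pos: [0.5662, 0.0765, 0.3718]
orientation: [-0.077, -3.139, -0.001]
force: [-0.8, -0.1, 0.3]
opening: 0.0501
```

```bash
python3 - <<'E'
from m import *
p=read_camera("wrist"); w=cloud(p); y=w.reshape(-1,3); y=y[(np.hypot(y[:,0]-.59,y[:,1]-.0739)<.035)]
for lo in np.arange(.062,.13,.005):
    q=y[(y[:,2]>lo)&(y[:,2]<lo+.005)]
    if len(q): print(round(lo,3),len(q),q.mean(0),q.min(0)[:2],q.max(0)[:2])
q=y[(y[:,2]>.095)&(y[:,2]<.119)&(y[:,0]<.582)]; print("slope",np.polyfit(q[:,1],q[:,0],1),"tilt",np.polyfit(q[:,2],q[:,0],1))
cv2.imwrite("pics/h.png",cv2.resize(p["frame"][130:280,150:350,::-1],(800,600)))
x=cloud(p).reshape(-1,3)
E
```

```text
26.65 [0.5662 0.0765 0.3718] [-0.0767 -3.1389 -0.0007] [-0.8281 -0.0936  0.2599] 0.05010651681750712
0.062 4 [0.5779 0.071  0.0622] [0.5719 0.042 ] [0.5823 0.0967]
0.072 7 [0.5798 0.0763 0.0762] [0.5793 0.0638] [0.5809 0.089 ]
0.077 131 [0.5917 0.0743 0.0805] [0.5781 0.0544] [0.6069 0.0932]
0.082 279 [0.5915 0.0742 0.085 ] [0.5778 0.0545] [0.6056 0.0929]
0.087 111 [0.5858 0.0747 0.0889] [0.5781 0.0585] [0.6006 0.0895]
0.092 38 [0.5805 0.0751 0.0939] [0.5778 0.0655] [0.6002 0.0829]
0.097 28 [0.5779 0.0742 0.0995] [0.5773 0.0657] [0.5787 0.0827]
0.102 32 [0.5775 0.0741 0.1043] [0.5769 0.0659] [0.5786 0.0827]
0.107 35 [0.5773 0.0742 0.1097] [0.5766 0.0653] [0.5789 0.0826]
0.112 34 [0.5771 0.0746 0.1143] [0.5766 0.0655] [0.5788 0.0832]
0.117 46 [0.5769 0.075  0.1197] [0.5761 0.0657] [0.5816 0.0832]
0.122 185 [0.5797 0.0742 0.1238] [0.5757 0.0656] [0.5844 0.083 ]
slope [0.0344 0.5749] tilt [-0.0572  0.5836]
```

View pics/h.png

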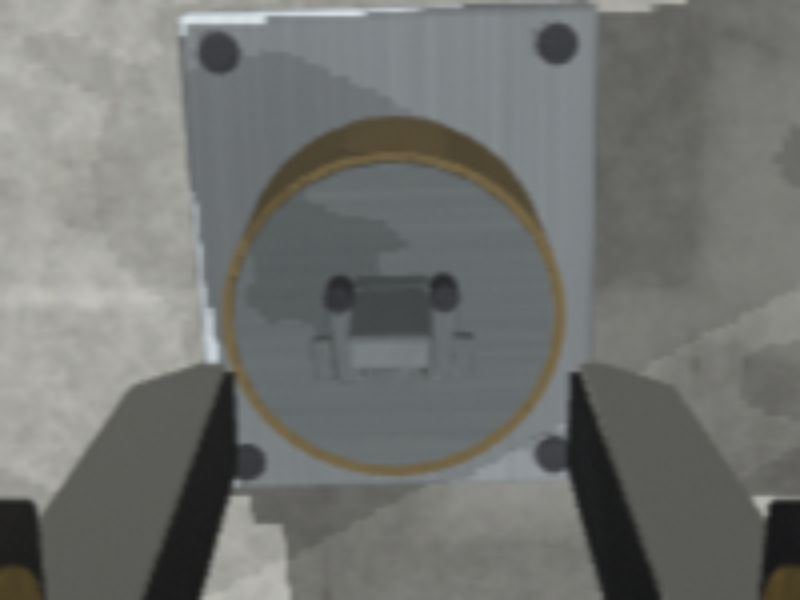

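The clip sits upright on the pin, tab at about (392,350) in the crop, underside at about 0.075 m. Descending to grip the tab.

{"name": "arm_command", "arguments": {
  "xyz": [
    [0.7,-0.1,0],
    [0.7,-0.1,-2],
    [0,0,-3],
    [0,0,-2],
    [0,0,0],
    [0,0,0]
  ],
  "turn": [
    [0,0,0],
    [0,0,0],
    [0,0,0],
    [0,0,0],
    [0,0,0],
    [0,0,0]
  ],
  "gripper": 5,
  "force": 15
}}

```text
t: 27.45
tool_pos: [0.5807, 0.0739, 0.3033]
orientation: [0.076, 3.14, 0.0]
force: [-0.0, 0.9, 0.4]
opening: 0.0499
```

{"name": "arm_command", "arguments": {
  "xyz": [
    [0,0.03,-1.3],
    [0,0,-1],
    [0,0,0],
    [0,0,0]
  ],
  "turn": [
    [0,0,0],
    [0,0,0],
    [0,0,0],
    [0,0,0]
  ]
}}

```text
t: 27.95
tool_pos: [0.5804, 0.0741, 0.2796]
orientation: [-0.077, -3.141, 0.0]
force: [-0.2, -0.9, 0.9]
opening: 0.05
```

{"name": "arm_command", "arguments": {
  "xyz": [
    [0,0,0],
    [0,0,0],
    [0,0,0],
    [0,0,0],
    [0,0,0]
  ],
  "turn": [
    [0,0,0],
    [0,0,0],
    [0,0,0],
    [0,0,0],
    [0,0,0]
  ],
  "gripper": 1,
  "force": 20
}}

```text
t: 28.58
tool_pos: [0.5804, 0.074, 0.2796]
orientation: [-0.077, -3.141, 0.001]
force: [-0.2, -1.7, 0.4]
opening: 0.0178
```

{"name": "arm_command", "arguments": {
  "xyz": [
    [0,0,0.5],
    [0,0,1],
    [0,0,1.5],
    [0,0,2],
    [-1.4,-4,1],
    [-2,-4,0],
    [-2,-4,0],
    [-2,-4,0],
    [-2,-4,0],
    [0,0,0],
    [0,0,0]
  ],
  "turn": [
    [0,0,0],
    [0,0,0],
    [0,0,0],
    [0,0,0],
    [0,0,0],
    [0,0,0],
    [0,0,0],
    [0,0,0],
    [0,0,0],
    [0,0,0],
    [0,0,0]
  ]
}}

```text
t: 29.95
tool_pos: [0.4867, -0.1257, 0.3408]
orientation: [0.078, 3.139, 0.0]
force: [-0.6, 0.3, 0.1]
opening: 0.0178
```

```bash
python3 - <<'E'
from m import *
for n in("scene","wrist"):
    p=read_camera(n); w=cloud(p)
    for m in spotter.masks_of(p,"clip")[:4]:
        y=w[m["pixels"]]; y=y[~np.isnan(y[:,0])]; print(n,m["confidence"],len(y),np.median(y,0),np.percentile(y,[2,98],axis=0).ravel())
    x=w.reshape(-1,3); x=x[~np.isnan(x[:,0])]; t=s["tool_pos"]
    q=x[(np.hypot(x[:,0]-t[0]-.01,x[:,1]-t[1])<.03)&(x[:,2]<t[2]-.17)&(x[:,2]>.07)]
    print(n,"below tool",len(q),q.min(0) if len(q) else 0,q.max(0) if len(q) else 0)
E
```

```text
29.95 [ 0.4867 -0.1257  0.3408] [0.0777 3.139  0.0001] [-0.562   0.2967  0.1249] 0.017822078003426264
scene 0.76 184 [ 0.4847 -0.1272  0.162 ] [ 0.4813 -0.1387  0.137   0.4885 -0.1169  0.1849]
scene below tool 216 [ 0.4746 -0.1512  0.1332] [ 0.5012 -0.1045  0.1704]
wrist 0.92 1400 [ 0.4846 -0.124   0.174 ] [ 0.4828 -0.1326  0.1381  0.49   -0.1157  0.1852]
wrist 0.61 239 [0.3998 0.1339 0.0063] [0.3897 0.1267 0.0013 0.4134 0.1412 0.0084]
wrist below tool 1148 [ 0.4763 -0.1469  0.1349] [ 0.4893 -0.1015  0.1708]
```

{"name": "arm_command", "arguments": {
  "xyz": [
    [0,0,-3],
    [0,0,-3],
    [0,0,-3],
    [0,0,-2],
    [0,0,-1],
    [0,0,-0.5],
    [0,0,0],
    [0,0,0]
  ],
  "turn": [
    [0,0,0],
    [0,0,0],
    [0,0,0],
    [0,0,0],
    [0,0,0],
    [0,0,0],
    [0,0,0],
    [0,0,0]
  ]
}}

```text
t: 31.15
tool_pos: [0.4869, -0.126, 0.2156]
orientation: [0.077, 3.139, -0.001]
force: [0.6, -0.5, -0.1]
opening: 0.0181
```

{"name": "arm_command", "arguments": {
  "xyz": [
    [0,0,-0.2],
    [0,0,-0.1],
    [0,0,0],
    [0,0,0]
  ],
  "turn": [
    [0,0,0],
    [0,0,0],
    [0,0,0],
    [0,0,0]
  ]
}}

```text
t: 31.65
tool_pos: [0.4864, -0.1259, 0.2116]
orientation: [-0.077, -3.141, 0.0]
force: [0.7, 0.1, -1.2]
opening: 0.018
```

{"name": "arm_command", "arguments": {
  "xyz": [
    [0,0,-0.1],
    [0,0,-0.1],
    [0,0,0],
    [0,0,0]
  ],
  "turn": [
    [0,0,0],
    [0,0,0],
    [0,0,0],
    [0,0,0]
  ]
}}

```text
t: 32.15
tool_pos: [0.4864, -0.1259, 0.2096]
orientation: [-0.077, -3.141, -0.0]
force: [-0.8, 0.3, 0.2]
opening: 0.0178
```

{"name": "arm_command", "arguments": {
  "xyz": [
    [0,0,-0.05],
    [0,0,0],
    [0,0,0]
  ],
  "turn": [
    [0,0,0],
    [0,0,0],
    [0,0,0]
  ]
}}

```text
t: 32.52
tool_pos: [0.4865, -0.1259, 0.2093]
orientation: [0.077, 3.14, -0.0]
force: [0.4, 0.2, 0.4]
opening: 0.0177
```

{"name": "arm_command", "arguments": {
  "xyz": [
    [0,0,0],
    [0,0,0],
    [0,0,0],
    [0,0,2],
    [0,0,4],
    [0,0,5],
    [0,0,5],
    [-3,0,0],
    [-4,0,0],
    [0,0,0],
    [0,0,0]
  ],
  "turn": [
    [0,0,0],
    [0,0,0],
    [0,0,0],
    [0,0,0],
    [0,0,0],
    [0,0,0],
    [0,0,0],
    [0,0,0],
    [0,0,0],
    [0,0,0],
    [0,0,0]
  ],
  "gripper": 5
}}

```text
t: 33.9
tool_pos: [0.4168, -0.126, 0.3695]
orientation: [0.077, 3.139, -0.001]
force: [-0.5, -0.2, -0.7]
opening: 0.0502
```

```bash
python3 - <<'E'
from m import *
for n in("scene","wrist"):
    p=read_camera(n); w=cloud(p)
    for m in spotter.masks_of(p,"clip")[:4]:
        y=w[m["pixels"]]; y=y[~np.isnan(y[:,0])]; print(n,m["confidence"],len(y),np.median(y,0),np.percentile(y,[2,98],axis=0).ravel())
p=read_camera("scene"); w=cloud(p); m=spotter.masks_of(p,"fork")[0]; y=w[m["pixels"]]; y=y[~np.isnan(y[:,0])]; h=y[y[:,2]>.06]; print("fork",m["confidence"],np.percentile(y,[2,98],axis=0).ravel(),h.mean(0),h[:,2].max())
save(p,"i.png",None,1.5)
E
```

```text
33.9 [ 0.4168 -0.126   0.3695] [ 0.0771  3.1393 -0.0006] [-0.48   -0.2359 -0.7417] 0.05022503247036144
scene 0.72 228 [ 0.487  -0.1296  0.018 ] [ 0.4842 -0.1457  0.003   0.5113 -0.1117  0.0522]
wrist 0.85 586 [ 0.4871 -0.1254  0.0186] [ 0.4854 -0.1433  0.0058  0.5082 -0.1096  0.0539]
fork 0.66 [0.3941 0.2737 0.0073 0.5142 0.32   0.0545] [0.2979 0.184  0.2292] 0.5659681988335985
```

View pics/i.png

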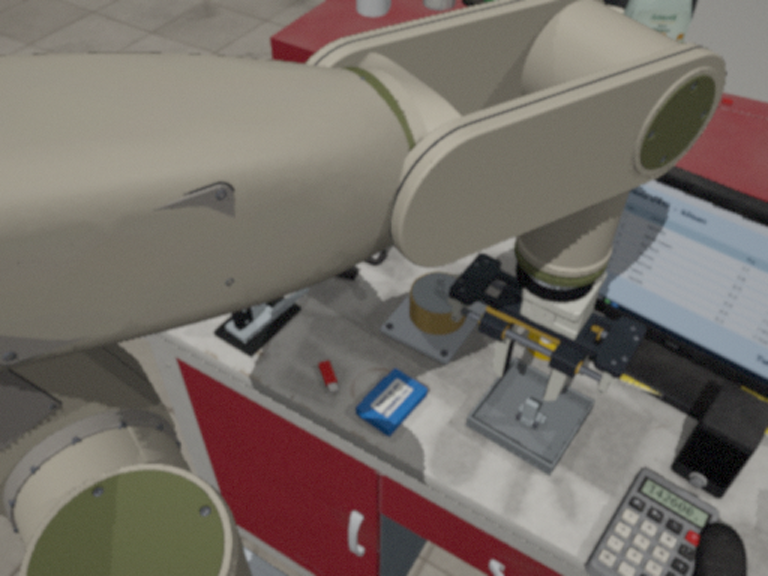

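The clip stands in the tray at about (533,408), the fork lies flat on its pad at about (258,322), and the gripper is clear of everything. Handing in.

```bash
python3 -c "
from plant import robot
print(robot.close_job())"
```

```text
the job is handed in; nothing more can be done
None
```

The clip is off the spindle and in the tray, the wedge is back flat on its pad, and I handed the job in at about 34 s of the 70 s. The hand-in gave no verdict.

- **Removing the clip:** I slid the wedge along the washer from the tab side until its slot was about 6 mm short of the spindle axis. The arm's force reading peaked at about 8 N, and I eased off there. The clip was hidden from the cameras during the push, so I confirmed it only after backing out. Its tab top had risen from about 0.1115 m to 0.124 m, which puts it above the bulge.
- **Putting things down:** I laid the wedge back on the pad and gripped the clip by its tab only once it was free.

**Last checks**
- **Clip:** it stands upright in the tray, about 1 cm or less from the centre, its lowest points at about 3 to 6 mm.
- **Wedge:** the top camera put it back in its starting position to within a few millimetres. The final picture shows it flat, but the arm partly hid it, so its handle height could not be measured again.
- **Gripper:** it is open and touching nothing.
- **Bystanders:** the ink pad and USB stick looked unmoved. I did not measure any of the bystanders, and the arm hid most of the others in the last picture.

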